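Take the bayonet guide bush out of the router and put it back in its set

TASK

Take the brass template guide bush out of the upturned router: push the red release button fully in, turn the bush anticlockwise (seen from above) by feel until it meets its stop, lift it off, and stand it flange down over the empty dowel of the wooden storage board, flat on the board. Be gentle: do not push the button or twist hard against a stop, do not pull while the bush is still caught, do not bang it down, and leave the other things on the bench where they are.

Things in the scene. Friction and masses are not known exactly. Their poses are not given: they have to be found in the camera images.
- router: Compact router, upside down, fixed, in a 130x130x62 mm plywood stand. Origin: on the bench below the bush's axis; z up; the red button lies at its -x. On top a black sub-base (radius 59 mm, top 190 mm up) and over it a steel ring (outer radius 41 mm, top 193 mm up) whose three inward tabs hold the bush's lugs down; three gaps between them let the lugs out.
- release_top (a point): Centre of the top face of the red round release button (14 mm across, 48.5 mm from the bush's axis, its top 204.5 mm above the bench when out, 11 mm above the ring). It carries the lock pin that keeps the bush from turning.
- release (a joint): Travel of the release button, m: 0 = out (locked), 0.007 = fully in, against a hard stop. It moves straight down with about 3.5 N, has no return spring and stays where it is left; the pin is clear from about 0.005 on.
- bush_mid (a point): Centre of the brass guide bush, half-way up its 32 mm height; z up along its axis. Flange 54 mm across, 4 mm thick, with three lugs to radius 33 mm; above it a 28 mm tall collar, 42 mm across, bore 30 mm, with two flats 35 mm apart on its +y and -y sides: grip it by the flats. 60 to 130 g. In the router its underside is 186 mm and its top 218 mm above the bench; about 1 mm of play sideways, 1 degree in turning.
- bush: The same bush, origin at the centre of its underside. Locked: its x lies along the router's x, and the red dot on its collar (at its -x) points to the button. More than 30 N in all between bush and router is forcing it; turning against the stop, that is about 0.6 N m, or about 2 degrees of a stiff arm past the stop.
- mount_seat (a point): Floor of the recess on the bush's axis, 185 mm above the bench. A spring washer presses the bush up against the tabs with about 3 N; free of them it rises 1 to 2 mm. The turn from locked to the stop legs, where lugs and gaps are in line, differs from router to router, 50 to 82 degrees, and must be felt. It lifts out within about 3 degrees of the stop.
- rack: Wooden storage board 206x88x18 mm, fixed, origin at the centre of its underside, long side along its x. Three upright dowels at x = -68, 0 and +68 mm; two hold smaller brass bushes (tops up to 48 mm above the bench), the one at -68 mm is empty.
- dowel_top (a point): Centre of the top of the empty dowel: 24 mm across with a bevelled top, 20 mm tall above the board, top 38 mm above the bench. The bush's bore goes over it with 3 mm of room all round; when it is down on the board, the bush's centre is 4 mm below this point.
- caliper: Bystander: digital caliper lying flat, 73x248x12 mm, origin at its underside.
- abrasive_pad: Bystander: red sanding pad, 50x75x18 mm, origin at its underside.
- tape_measure: Bystander: yellow tape measure, 62x80x32 mm, origin at its underside.
- offcut_b: Bystander: wood offcut, 40x75x25 mm, origin at its underside.
- pen_blank: Bystander: square wooden rod, 19x130x19 mm, origin at its underside.
- hex_key: Bystander: hex key, 33x95x6 mm, origin at its underside.
- ca_glue: Bystander: small white bottle with red cap, 34 mm across, 95 mm tall, origin at its underside.
- tin: Bystander: grey tin with yellow lid, 83 mm across, 58 mm tall, origin at its underside.

How it is judged:
On the way, in this order (a step that is already met when the one before it is completed fails the run):
1. the release button is pushed fully in (at least 6 mm of 7) with the bush still locked in place (value of joint release above 0.006 m and z of bush_mid in the frame of router below 0.2055 m), for 0.1 s.
2. the bush is turned by at least 40 degrees in the mount (angle between the x axis of bush and the x axis of router, either way round above 0.7 rad and z of bush_mid in the frame of router below 0.208 m and horizontal distance between bush_mid and router below 0.006 m), for 0.1 s.
3. the bush is lifted off, at least 20 mm above its seat (z of bush_mid in the frame of router above 0.222 m), for 0.1 s.
At the end, for the whole second after the job is handed in: The bush stands at rest over the empty dowel: axes within 5 mm, its flange within 2 mm of the board, upright within 3.4 degrees (flange down), and the release button is still in (at least 5 mm) (horizontal distance between bush_mid and dowel_top below 0.005 m and z of bush_mid in the frame of dowel_top below -0.002 m and angle between bush_mid's own z axis and vertical below 0.06 rad and linear speed of bush below 0.02 m/s and value of joint release above 0.005 m); the robot touches nothing.
It fails at once if the bayonet is forced: more than 30 N between the bush and the router (contact force between bush and router above 30 N).
It fails at once if the robot presses on the router or its button with more than 25 N (contact force between the arm and router above 25 N).
It fails at once if the bush is banged down: more than 60 N between the bush and the board (contact force between bush and rack above 60 N).
It fails at once if a bystander is moved by more than 20 mm (distance of any of caliper, abrasive_pad, tape_measure, offcut_b, pen_blank, hex_key, ca_glue, tin from where it was at the start of the episode above 0.02 m).
It also fails if it takes over 72 s, if anything falls off the work surface, if the arm or the gripper's body presses on something with over 40 N, if the wrist force passes 120 N, or if a joint passes its speed limit or range.

ROBOT

A 6-joint arm with a two-finger parallel gripper is mounted at the origin on a cart in front of the work surface, level with it; the furniture and walls round the work are solid. World frame = base frame: x ahead of the robot, y to its left, z up, the work surface at z = 0. Lengths are in m, angles in rad, forces in N, time in s.
With the tool pointing down it reaches from about 0.325 to 0.775 m from the base axis. Payload 9.3 kg.
Tool frame: the origin (TCP) lies midway between the tips of the shut fingers; the grasp point (between the pads) lies 19 mm behind it; z points along the fingers, y is the line along which they close (so a half turn about z gives the same grasp; the last joint's range is limited). The gripper opens to 85 mm and grips with 20 to 120 N. Pads are 22 mm wide; open, the fingers measure 114 mm over their backs; the gripper's body (76 mm by 85 mm) begins 54 mm behind the grasp point. The pads swing forward as they close: fully open they stand 13 mm farther back than shut.
Start: joints at [-1.341, 0.259, 0.021, 1.334, 0, 1.418], TCP at [0.205, -0.51, 0.231] pointing down, gripper open.
Joint ranges: [-3.04, 3.04], [-0.91, 1.82], [-1.04, 1.36], [-1.92, 1.95], [-1.52, 1.45], [-3.14, 3.14]. Speed limits (rad/s): [2.22, 2.22, 2.79, 3.14, 3.14, 3.14].

INTERFACE

Orientations are given as [roll, pitch, yaw] about the fixed x, y, z axes, in that order (R = Rz(yaw) Ry(pitch) Rx(roll)).
In Python, from plant import monitor, eyes, ctrl gives the robot as it stands. The module is installed in compiled form; this text tells all that it offers.
- The arm moves only by the tool apply_moves, never from a script. Its argument "deltas" is text: rows parted by semicolons, each of 7 numbers parted by spaces: the finger opening in mm, from 0 to 85.4, then the shift along the world's x, y, z normalised to -1 to 1, where 1 is 0.2 m, then the turn, a rotation vector about the world's x, y, z normalised to -1 to 1, where 1 is pi rad. In form: hand tx ty tz ax ay az; .... A call has 1 to 8 rows; each row shifts and turns the commanded pose from where the row before left it; what a row does not reach is not made up. A row lasts 1/10 s, in which the tool goes at most 50 mm and 8.59 degrees, less where a joint would pass 70% of its speed; a pose out of reach is approached as far as the arm can. A call with a number of a shift or a turn outside -1 to 1 is refused whole. A call with a gripper value outside its range is refused whole. The fingers move at their own pace and stop on an object; "squeeze" is the grip in N (left out, the last holds). Time passes only in rows, so rows that do not move let the fingers close. It gives the time, the measured TCP pose, the force, the opening and the grip force at its end, in the units of the state.
- monitor.get_obs(): the state, without advancing time (a new reading comes with each control period).
- eyes.snapshot(name): name is "scene" or "top" or "wrist"; returns a dict with "frame" (480x640x3 uint8, red, green, blue), "fx", "fy", "cx", "cy" (pixels), "rvec" (rotation vector, rad) and "tvec" (3), from world to camera coordinates, as OpenCV has them. Camera axes: x right, y down, z forward; pixel columns grow to the right and rows downward; lengths in m; the calibration is good to about 2 mm. The wrist camera is an equidistant fisheye: a pixel r from the principal point sees the ray r / f radians off the axis. A picture is of the moment at which its call begins. There is no depth.
- ctrl.hand_in(): hands the job in; it is judged then, once.
The state is a dict: "t": time; "qpos": joint angles; "qvel": joint speeds; "joint_efforts": joint torques, N m; "tool_pos": TCP position; "orientation": TCP orientation; "force": force on the tool from outside, world axes, zero at the start; "ft_torque": the same for the moment, N m; "opening": opening from 0.0 (shut) to 1.0 (fully open); "gripper_force": force on a finger pad.
Only numpy, scipy, OpenCV 4.12 (cv2) and the standard library are available. Lean on these libraries where they do the work, as an engineer would, in place of code of your own. Each camera call takes 0.05 s, during which the arm holds its last target. There are 200 camera calls.

## Working session

There is one attempt and no reset: what is moved stays moved. The work goes in short steps, Python scripts to look and compute and a tool call to move; the robot and the scene stay as the last step left them, time stands still between calls to the robot, and variables do not carry over. Pictures are saved under pics/ and viewed, at most 10 in all, crops included, and the job is handed in when it is done.

Besides the shell and the picture viewer there is one more tool, called after "Call:" as name(argument=value, ...), one argument or row to a line, values as JSON. apply_moves: Moves the arm, as the interface text tells. Scaled input: -1 to 1 covers 0.2 m each way for a shift and pi rad each way for a turn. Its arguments: {"type":"object","properties":{"deltas":{"type":"string"},"squeeze":{"type":"number"}},"required":["deltas"]}

```bash
mkdir -p pics
cat > h.py <<'E'
import numpy as np, cv2
from plant import monitor, eyes, ctrl
def snap(n,f):
    s=eyes.snapshot(n); cv2.imwrite(f'pics/{f}.png',s['frame'][:,:,::-1]); np.save(f'pics/{f}.npy',s,allow_pickle=True); return s
def load(f): return np.load(f'pics/{f}.npy',allow_pickle=True).item()
def ray(s,u,v,fish=False):
    R=cv2.Rodrigues(np.array(s['rvec'],float))[0]; t=np.array(s['tvec'],float).ravel()
    x=(u-s['cx'])/s['fx']; y=(v-s['cy'])/s['fy']
    if fish:
        r=np.hypot(x,y); d=np.array([x/r*np.sin(r),y/r*np.sin(r),np.cos(r)]) if r>0 else np.array([0,0,1.])
    else: d=np.array([x,y,1.])
    return -R.T@t, R.T@d
def onz(s,u,v,z,fish=False):
    c,d=ray(s,u,v,fish); return c+d*(z-c[2])/d[2]
E
python3 - <<'E'
from h import *
o=monitor.get_obs(); print(o)
for n in('top','scene'):
    s=snap(n,n+'0'); print(n,ray(s,320,240), s['fx'])
E
```

```text
{'t': 0.0, 'qpos': array([-1.34057736e+00,  2.59216900e-01,  2.07786880e-02,  1.33369569e+00,
       -1.74120702e-06,  1.41820339e+00]), 'qvel': array([ 0.00190301, -0.00010884, -0.00042334, -0.00087579,  0.00032479,
        0.00083745]), 'joint_efforts': array([ 1.09997189e-03, -5.55643165e+01,  3.44524455e+01,  1.34662792e-02,
       -1.44902137e-04, -3.66672580e-06]), 'tool_pos': array([ 0.20537845, -0.50992587,  0.2306594 ]), 'orientation': array([-3.14027036e+00, -2.01591931e-04,  3.82811777e-01]), 'force': array([-0.32720314, -0.07811093,  0.7022524 ]), 'ft_torque': array([-0.04230744, -0.01645852,  0.0323027 ]), 'gripper_force': 0.0, 'opening': 1.0002775244759603}
top (array([ 0.32346387, -0.04762092,  1.5612956 ]), array([ 1.49794467e-01, -1.41359827e-04, -9.88745748e-01])) 540.7496861370499
scene (array([-0.04741059,  0.68358607,  0.58339514]), array([ 0.58430798, -0.68424151, -0.43640266])) 467.12112174677026
```

View pics/top0.png

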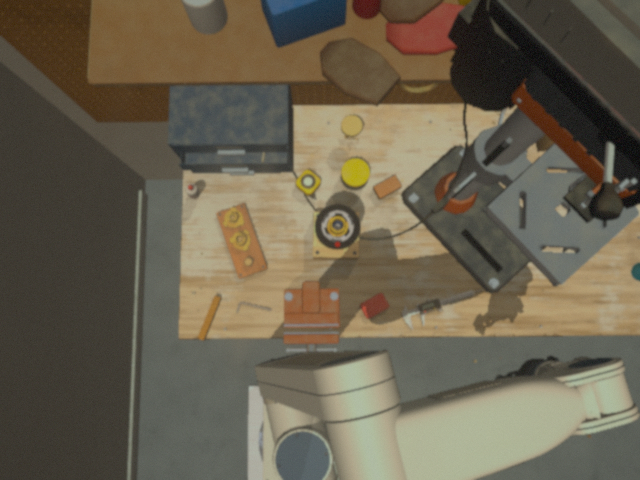

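View pics/scene0.png

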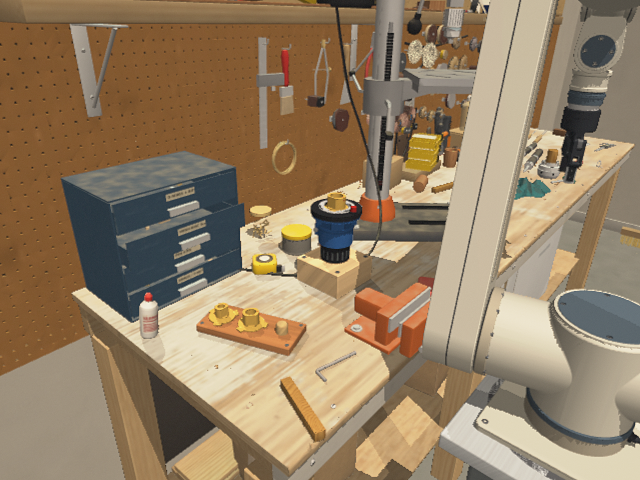

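The top view shows the router ring at about (338,227), the red button at (338,244) and the board at (242,240), with its empty dowel near (250,262). In the scene view the collar is at (338,202), the button at (355,208) and the dowel at (281,327).

Run:
```python
from h import *
s=load('top0'); c=load('scene0')
def blob(im,lo,hi,box):
    h=cv2.cvtColor(im,cv2.COLOR_RGB2HSV); x0,y0,x1,y1=box; m=cv2.inRange(h,lo,hi)
    k=np.zeros_like(m); k[y0:y1,x0:x1]=m[y0:y1,x0:x1]
    n,l,st,ce=cv2.connectedComponentsWithStats(k); i=1+np.argsort(-st[1:,4])[:2]; return [(ce[j],st[j]) for j in i],k
for nm,lo,hi,b,z in[('btn',(0,150,100),(8,255,255),(325,236,352,254),.2045),('btn2',(170,150,100),(180,255,255),(325,236,352,254),.2045)]:
    for ce,st in blob(s['frame'],lo,hi,b)[0]: print(nm,ce,st,onz(s,*ce,z))
print('ring guess',onz(s,338,226,.218))
# board outline
r,k=blob(s['frame'],(5,90,80),(15,255,255),(205,195,280,285)); print(r)
ct=max(cv2.findContours(k,0,1)[0],key=cv2.contourArea)
P=np.array([onz(s,*p[0],.018)[:2] for p in ct],np.float32); print('board',cv2.minAreaRect(P))
A=cv2.resize(s['frame'][190:280,205:365],(800,450),interpolation=2)
B=cv2.resize(c['frame'][180:360,190:390],(600,540),interpolation=2)[:,:,::-1]
cv2.imwrite('pics/a.png',A[:,:,::-1]); cv2.imwrite('pics/b.png',B)
```

```text
btn [337. 244.] [335 242   5   5  21] [ 0.51838751 -0.0908105   0.2045    ]
ring guess [ 0.56227575 -0.09350161  0.218     ]
[(array([243.61803279, 246.9442623 ]), array([ 217,  203,   50,   76, 1220], dtype=int32))]
board ((0.5585046410560608, 0.18002542853355408), (0.20596490800380707, 0.08905796706676483), 19.906869888305664)
```

View pics/a.png

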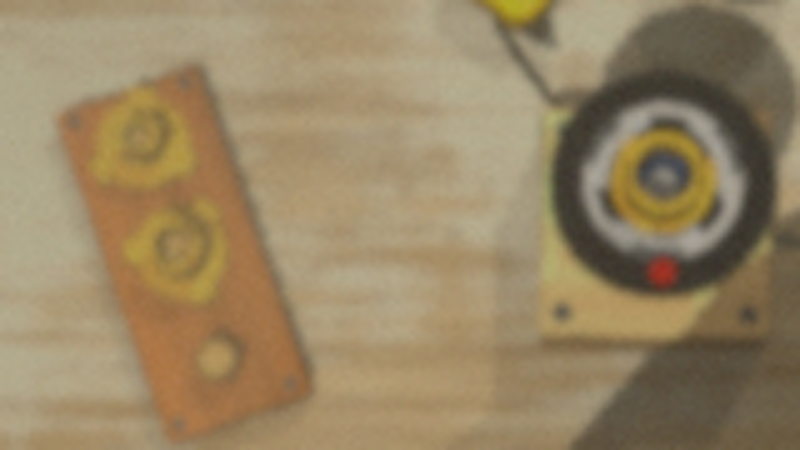

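Call:
apply_moves(
  deltas="85 0 0 0.22 0 0 0;85 0 0 0.22 0 0 0;85 0.04 0.2 0 0 0 -0.02;85 0.04 0.2 0 0 0 -0.02;85 0.04 0.2 0 0 0 -0.02;85 0.04 0.2 0 0 0 -0.02;85 0.04 0.2 0 0 0 -0.02;85 0.1 0.17 0 0 0 -0.02",
)

```text
t: 0.9
tool_pos: [0.2648, -0.2741, 0.3194]
orientation: [3.141, 0.0, 0.002]
force: [1.6, -0.1, -0.2]
opening: 0.994
gripper_force: 0.0
```

Call:
apply_moves(
  deltas="0 0.1 0.17 0 0 0 0;0 0.1 0.17 0 0 0 0;0 0.1 0.17 0 0 0 0;0 0.1 0.17 0 0 0 0;0 0.12 0.17 0 0 0 0;0 0.16 0.05 0 0 0 0;0 0.16 0 0 0 0 0;0 0 0 0 0 0 0",
  squeeze=30,
)

```text
t: 1.7
tool_pos: [0.4361, -0.0956, 0.3181]
orientation: [-3.141, 0.001, 0.008]
force: [-1.6, -0.4, -0.5]
opening: 0.004
gripper_force: 0.0
```

Run:
```python
from h import *
s=load('top0')
print('dowel',onz(s,248.4,261.4,.038),'disc',onz(s,337.8,226.4,.19))
w=snap('wrist','w1'); print(ray(w,w['cx'],w['cy'],True),w['fx'],w['cx'],w['cy'])
o=monitor.get_obs(); print(o['t'],o['tool_pos'],o['orientation'],o['force'],o['opening'])
```

```text
dowel [0.49466169 0.15566266 0.038     ] disc [ 0.56621312 -0.09392939  0.19      ]
(array([ 0.52040794, -0.09426136,  0.46073128]), array([-3.28305354e-01, -6.19025748e-04, -9.44571443e-01])) 371.64829954431775 311.4612647125592 240.97605416917804
1.75 [ 0.43442715 -0.09574768  0.31825189] [-3.14073134e+00  1.97776293e-03  7.64498303e-03] [-0.1484399  -0.43312632  0.14285407] -0.0008203485683596521
```

View pics/w1.png

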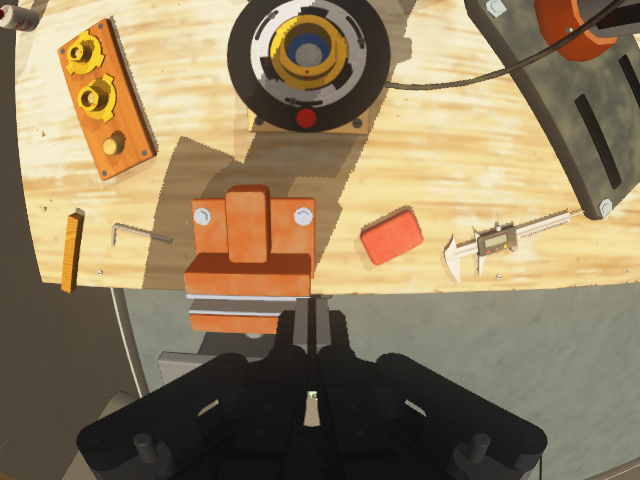

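The wrist view shows the sub-base at about (309,57), the button at (306,118) and the bush collar at (309,50). The empty dowel is at (113,147).

```bash
cat >> h.py <<'E'
def measure(w):
    hsv=cv2.cvtColor(w['frame'],cv2.COLOR_RGB2HSV)
    H,S,V=cv2.split(hsv)
    big=lambda m: max(cv2.findContours(m.astype(np.uint8),0,1)[0],key=cv2.contourArea)
    box=np.zeros_like(H,bool); box[5:160,210:400]=1
    red=box&((H<6)|(H>173))&(S>150)
    (u,v),_,_=cv2.minAreaRect(big(red)); b=onz(w,u,v,.2045,True); print('btn',u,v,b)
    dark=box&(V<70); ct=big(cv2.morphologyEx(dark.astype(np.uint8),cv2.MORPH_OPEN,np.ones((9,9))))
    hull=cv2.convexHull(ct)
    P=np.array([onz(w,*map(float,p[0]),.19,True)[:2] for p in hull]); 
    from scipy.optimize import least_squares
    f=least_squares(lambda q:np.hypot(*(P-q[:2]).T)-q[2],[.565,-.093,.059],loss='soft_l1',f_scale=.001).x; print('disc',f)
    d=f[:2]-b[:2]; print('dist',np.hypot(*d),'yaw',np.arctan2(d[1],d[0]))
E
python3 - <<'E'
from h import *
w=load('w1'); measure(w)
print('dowel', onz(w,113,147,.036,True))
# bore ellipse top edge, guess
print('collar', onz(w,309,47,.218,True))
E
```

```text
btn 305.7500305175781 117.75001525878906 [ 0.51962581 -0.08983965  0.2045    ]
disc [ 0.56724425 -0.09294944  0.05648716]
dist 0.04771987667505648 yaw -0.06521394222641953
dowel [0.4949764  0.15465874 0.036     ]
collar [ 0.56642773 -0.09178924  0.218     ]
```

Call:
apply_moves(
  deltas="0 0.2 0.03 0 0 0 -0.022;0 0.2 0 0 0 0 0;0 0.022 0 -0.15 0 0 0;0 0 0 -0.15 0 0 0;0 0 0 -0.15 0 0 0;0 0 0 0 0 0 0;0 0 0 0 0 0 0",
)

```text
t: 2.45
tool_pos: [0.5173, -0.0905, 0.2301]
orientation: [-3.142, 0.0, -0.064]
force: [-0.2, 0.1, 1.3]
opening: 0.002
gripper_force: 0.0
```

Run:
```python
from h import *
w=snap('wrist','w2'); o=monitor.get_obs(); print(o['t'],o['tool_pos'],o['orientation'],o['force'],ray(w,w['cx'],w['cy'],True)[0])
```

```text
2.5 [ 0.51783325 -0.09056068  0.23091387] [ 3.14117776e+00 -1.42706069e-03 -6.38204974e-02] [ 0.04168736 -0.54687355  0.63022997] [ 0.60133755 -0.09509128  0.37283956]
```

View pics/w2.png

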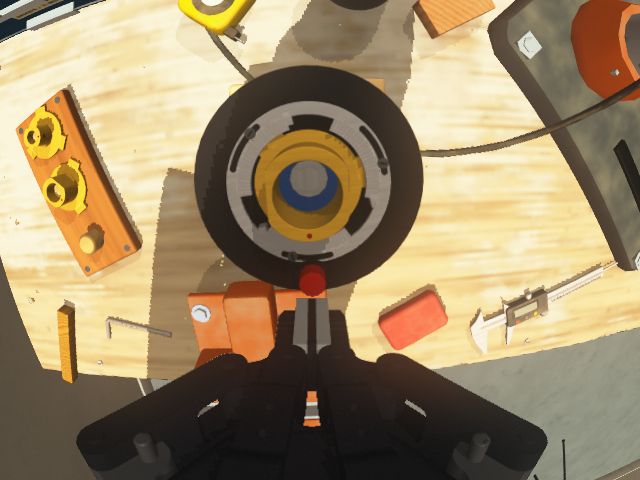

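The bush is seen almost from above: ring centre about (309,183), red dot at (309,236), and the button at (313,275) right in front of the shut fingers.

Run:
```python
from h import *
from scipy.optimize import least_squares
w=load('w2'); f=w['frame']; H,S,V=cv2.split(cv2.cvtColor(f,cv2.COLOR_RGB2HSV))
def edge(u0,v0,mask,angs,z,r0,outer=False):
    P=[]
    for a in angs:
        rr=np.arange(20,150); u=(u0+rr*np.cos(a)).astype(int).clip(0,639); v=(v0+rr*np.sin(a)).astype(int).clip(0,479)
        i=np.flatnonzero(mask[v,u])
        if len(i): P.append(onz(w,u0+(rr[i[-1]]+.5)*np.cos(a),v0+(rr[i[-1]]+.5)*np.sin(a),z,True)[:2])
    P=np.array(P); q=least_squares(lambda q:np.hypot(*(P-q[:2]).T)-q[2],[.567,-.093,r0],loss='soft_l1',f_scale=.0005).x; return q
A=np.radians(np.r_[-180:50:5,130:180:5])
yel=(H>15)&(H<32)&(S>120)&(V>80)
k=np.zeros_like(yel); k[110:250,245:380]=1
print('collar .218',edge(309,190,yel&k,np.radians(np.r_[20:80:4,100:160:4]),.218,.021))
ring=(S<60)&(V>90); k=np.zeros_like(ring); k[95:270,220:395]=1
ringm=cv2.morphologyEx((ring&k).astype(np.uint8),cv2.MORPH_OPEN,np.ones((3,3)))
print('ring .193',edge(309,183,ringm,np.radians(np.r_[-180:70:5,110:180:5]),.193,.041))
dark=cv2.morphologyEx((V<75).astype(np.uint8),cv2.MORPH_CLOSE,np.ones((9,9)))
k=np.zeros_like(dark);k[60:300,185:430]=1
print('disc .19',edge(309,183,dark*k,np.radians(np.r_[-180:-100:5,-80:40:5,140:180:5]),.19,.059))
red=((H<8)|(H>172))&(S>150)
for b,z in(((295,260,330,298),.2045),((303,228,316,243),.21)):
    m=np.zeros_like(H); m[b[1]:b[3],b[0]:b[2]]=red[b[1]:b[3],b[0]:b[2]]; M=cv2.moments(m,True); u,v=M['m10']/M['m00'],M['m01']/M['m00']; print(u,v,M['m00'],onz(w,u,v,z,True))
```

```text
collar .218 [ 0.56771607 -0.09118045  0.02049539]
ring .193 [ 0.56827274 -0.09124589  0.04088496]
disc .19 [ 0.56814436 -0.09117322  0.0582819 ]
312.0342935528121 279.83264746227707 729.0 [ 0.52256589 -0.0900827   0.2045    ]
309.2857142857143 235.5 14.0 [ 0.54771594 -0.09040733  0.21      ]
```

Call:
apply_moves(
  deltas="0 0.01 0 -0.06 0 0 0.01;0 0 0 -0.05 0 0 0;0 0 0 -0.02 0 0 0;0 0 0 -0.01 0 0 0;0 0 0 -0.01 0 0 0;0 0 0 0 0 0 0",
)

```text
t: 3.1
tool_pos: [0.5199, -0.0903, 0.1996]
orientation: [3.141, -0.001, -0.032]
force: [-0.3, -0.1, 2.1]
opening: 0.002
gripper_force: 0.8
```

Call:
apply_moves(
  deltas="0 0 0 -0.004 0 0 0;0 0 0 -0.003 0 0 0;0 0 0 0 0 0 0",
)

```text
t: 3.4
tool_pos: [0.5199, -0.0903, 0.198]
orientation: [3.141, -0.0, -0.032]
force: [-1.2, -0.9, 3.6]
opening: -0.004
gripper_force: 1.5
```

Call:
apply_moves(
  deltas="0 0 0 -0.003 0 0 0;0 0 0 0 0 0 0",
)

```text
t: 3.6
tool_pos: [0.5199, -0.0903, 0.1976]
orientation: [3.141, -0.0, -0.032]
force: [-2.9, -1.2, 4.8]
opening: 0.002
gripper_force: 2.6
```

Call:
apply_moves(
  deltas="0 0 0 -0.002 0 0 0;0 0 0 0 0 0 0",
)

```text
t: 3.8
tool_pos: [0.5199, -0.0903, 0.1975]
orientation: [3.141, -0.001, -0.032]
force: [-2.3, -1.3, 8.8]
opening: -0.001
gripper_force: 4.2
```

Call:
apply_moves(
  deltas="0 0 0 0.1 0 0 0;0 0 0 0.12 0 0 0;50 0.1 -0.002 0.1 0 0 0;50 0.14 -0.002 0 0 0 0;50 0 0 0 0 0 0",
)

```text
t: 4.3
tool_pos: [0.5702, -0.0911, 0.2602]
orientation: [-3.141, -0.001, -0.031]
force: [-1.2, 0.2, -0.1]
opening: 0.509
gripper_force: 0.0
```

Run:
```python
from h import *
w=snap('wrist','w3'); o=monitor.get_obs(); print(o['t'],o['tool_pos'],o['orientation'],o['force'],o['ft_torque'],o['qpos'],o['opening'])
```

```text
4.35 [ 0.56864646 -0.09085297  0.25979325] [-3.14092318e+00  1.18164939e-03 -3.13461050e-02] [-0.01240825  0.70654902 -0.67980603] [-0.02953161  0.05557785 -0.0234268 ] [-3.04289632e-01  2.98611279e-01  1.49659286e-01  1.42316271e+00
  3.26154393e-04  2.86864931e+00] 0.5773937756771155
```

View pics/w3.png

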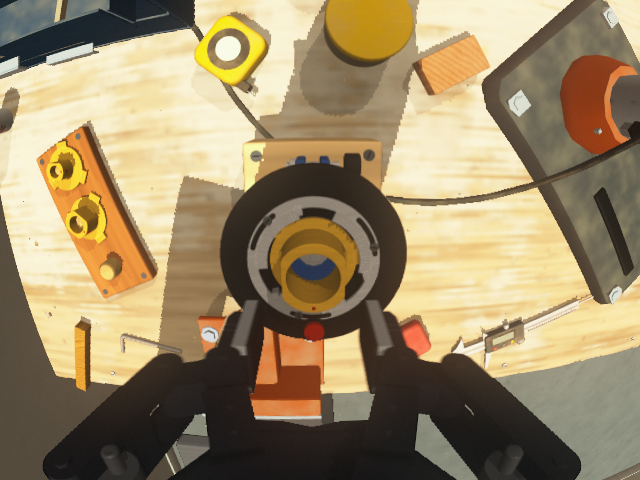

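The open fingers straddle the collar and the button looks pushed in. The stand's edge is level in the picture, so the yaw matches the router's.

Call:
apply_moves(
  deltas="52 0 0 -0.1 0 0 0;52 0 0 -0.1 0 0 0;52 0 0 -0.08 0 0 0;52 0 0 -0.03 0 0 0;52 0 0 -0.01 0 0 0;52 0 0 0 0 0 0",
)

```text
t: 4.95
tool_pos: [0.5677, -0.091, 0.1972]
orientation: [3.142, -0.0, -0.032]
force: [-0.5, -1.1, -1.1]
opening: 0.61
gripper_force: 0.0
```

Call:
apply_moves(
  deltas="42 0 0 0 0 0 0;38 0 0 0 0 0 0;36 0 0 0 0 0 0;34 0 0 0 0 0 0;30 0 0 0 0 0 0;30 0 0 0 0 0 0",
  squeeze=25,
)

```text
t: 5.55
tool_pos: [0.5681, -0.0912, 0.1973]
orientation: [3.141, -0.001, -0.032]
force: [0.3, -2.4, 2.7]
opening: 0.404
gripper_force: 24.8
```

Run:
```python
from h import *
o=monitor.get_obs(); print(o['t'],o['tool_pos'],o['orientation'],o['force'],o['ft_torque'],o['opening']*85.4,o['gripper_force'])
```

```text
5.55 [ 0.56810868 -0.0912401   0.19730514] [ 3.14101238e+00 -9.64130902e-04 -3.19457654e-02] [ 0.28712685 -2.41837521  2.68873492] [-0.45133587 -0.16348891  0.06489899] 34.533686533244605 24.767600297927856
```

Call:
apply_moves(
  deltas="30 0 0 0 0 0 0.01;30 0 0 0 0 0 0.01;30 0 0 0 0 0 0",
)

```text
t: 5.85
tool_pos: [0.5679, -0.0909, 0.197]
orientation: [-3.141, -0.0, 0.031]
force: [-0.8, -0.3, 3.3]
opening: 0.401
gripper_force: 24.9
```

```bash
cat > o.py <<'E'
from h import *
np.set_printoptions(precision=4,suppress=True)
o=monitor.get_obs(); print(o['t'],o['tool_pos'],o['orientation'],np.degrees(o['orientation'][2]),o['force'],o['ft_torque'],o['opening']*85.4,o['gripper_force'])
E
python3 o.py
```

```text
5.85 [ 0.5679 -0.0909  0.197 ] [-3.1414 -0.0002  0.0314] 1.8013126643260562 [-0.7646 -0.2888  3.2521] [-0.1759  0.0394  0.0423] 34.27085581370079 24.879602193832397
```

Call:
apply_moves(
  deltas="30 0 0 0 0 0 0.036;30 0 0 0 0 0 0.036;30 0 0 0 0 0 0.036;30 0 0 0 0 0 0.036;30 0 0 0 0 0 0.036;30 0 0 0 0 0 0.036;30 0 0 0 0 0 0.01;30 0 0 0 0 0 0",
)

```text
t: 6.65
tool_pos: [0.5678, -0.0909, 0.1969]
orientation: [-3.141, -0.0, 0.74]
force: [-0.9, -0.6, 3.1]
opening: 0.405
gripper_force: 24.9
```

```bash
python3 o.py
```

```text
6.65 [ 0.5678 -0.0909  0.1969] [-3.1415 -0.0002  0.7405] 42.4266443440265 [-0.8895 -0.5553  3.0676] [-0.0387 -0.0332  0.0771] 34.56158575932328 24.89982157945633
```

Call:
apply_moves(
  deltas="30 0 0 0 0 0 0.01;30 0 0 0 0 0 0.01;30 0 0 0 0 0 0.01;30 0 0 0 0 0 0",
)

```text
t: 7.05
tool_pos: [0.5678, -0.0909, 0.1969]
orientation: [-3.142, -0.0, 0.834]
force: [-0.0, 0.0, 3.5]
opening: 0.407
gripper_force: 24.9
```

```bash
python3 o.py
```

```text
7.05 [ 0.5678 -0.0909  0.1969] [-3.1415 -0.0002  0.834 ] 47.786814667739954 [-0.0253  0.0267  3.4774] [-0.0804 -0.0198  0.0432] 34.77436874490493 24.911179840564728
```

Call:
apply_moves(
  deltas="30 0 0 0 0 0 0.005;30 0 0 0 0 0 0.004;30 0 0 0 0 0 0",
)

```text
t: 7.35
tool_pos: [0.5679, -0.0909, 0.1969]
orientation: [-3.142, -0.0, 0.864]
force: [-0.2, -0.3, 3.7]
opening: 0.407
gripper_force: 24.9
```

```bash
python3 o.py
```

```text
7.35 [ 0.5679 -0.0909  0.1969] [-3.1416 -0.0001  0.8635] 49.476294996762505 [-0.1634 -0.3407  3.7257] [-0.0145 -0.0518  0.0473] 34.75209297503765 24.859338104724884
```

Call:
apply_moves(
  deltas="30 0 0 0 0 0 0.005;30 0 0 0 0 0 0.004;30 0 0 0 0 0 0",
)

```text
t: 7.65
tool_pos: [0.5678, -0.091, 0.1969]
orientation: [3.142, -0.0, 0.892]
force: [0.4, 0.2, 4.0]
opening: 0.406
gripper_force: 24.9
```

```bash
python3 o.py
```

```text
7.65 [ 0.5678 -0.091   0.1969] [ 3.1415 -0.      0.8923] 51.12725313053886 [0.4333 0.2158 4.0024] [-0.0063  0.0042  0.0546] 34.70328701102996 24.92756724357605
```

Call:
apply_moves(
  deltas="30 0 0 0 0 0 0.005;30 0 0 0 0 0 0.004;30 0 0 0 0 0 0",
)

```text
t: 7.95
tool_pos: [0.5678, -0.091, 0.1969]
orientation: [-3.142, 0.0, 0.921]
force: [-0.3, -0.1, 3.3]
opening: 0.407
gripper_force: 24.9
```

```bash
python3 o.py
```

```text
7.95 [ 0.5678 -0.091   0.1969] [-3.1416  0.      0.9206] 52.74835540442037 [-0.2853 -0.1159  3.3342] [-0.0479 -0.0336  0.1178] 34.760964163101534 24.923062920570374
```

Call:
apply_moves(
  deltas="30 0 0 0 0 0 0.005;30 0 0 0 0 0 0",
)

```text
t: 8.15
tool_pos: [0.5678, -0.091, 0.1969]
orientation: [3.142, 0.0, 0.936]
force: [0.1, -0.9, 3.4]
opening: 0.403
gripper_force: 24.9
```

```bash
python3 o.py
```

```text
8.15 [ 0.5678 -0.091   0.1969] [3.1416 0.     0.9365] 53.656977070902514 [ 0.1446 -0.9369  3.3946] [-0.0448  0.0168  0.0486] 34.45818286626485 24.91875261068344
```

Only noise, so I'll carry on.

Call:
apply_moves(
  deltas="30 0 0 0 0 0 0.005;30 0 0 0 0 0 0.004;30 0 0 0 0 0 0",
)

```text
t: 8.45
tool_pos: [0.5678, -0.091, 0.1969]
orientation: [3.142, 0.0, 0.965]
force: [0.4, -0.1, 2.8]
opening: 0.406
gripper_force: 24.9
```

```bash
python3 o.py
```

```text
8.45 [ 0.5678 -0.091   0.1969] [3.1415 0.     0.9647] 55.27295283938497 [ 0.3999 -0.0705  2.7619] [-0.0223 -0.0627  0.0964] 34.63395808337275 24.92992490530014
```

Call:
apply_moves(
  deltas="30 0 0 0 0 0 0.005;30 0 0 0 0 0 0.004;30 0 0 0 0 0 0",
)

```text
t: 8.75
tool_pos: [0.5678, -0.091, 0.1969]
orientation: [3.142, 0.0, 0.993]
force: [0.5, 0.3, 4.0]
opening: 0.402
gripper_force: 24.9
```

```bash
python3 o.py
```

```text
8.75 [ 0.5678 -0.091   0.1969] [3.1416 0.     0.9929] 56.891617390457355 [0.5304 0.3452 3.9843] [-0.0893 -0.0974 -0.0323] 34.319675164973475 24.92662400007248
```

Call:
apply_moves(
  deltas="30 0 0 0 0 0 0.004;30 0 0 0 0 0 0",
)

```text
t: 8.95
tool_pos: [0.5678, -0.091, 0.1969]
orientation: [-3.142, 0.0, 1.005]
force: [0.2, 0.1, 2.9]
opening: 0.408
gripper_force: 24.8
```

```bash
python3 o.py
```

```text
8.95 [ 0.5678 -0.091   0.1969] [-3.1416  0.      1.0055] 57.608481160312735 [0.2463 0.0724 2.9243] [-0.0998 -0.0948  0.0185] 34.856734489387335 24.8324516415596
```

Call:
apply_moves(
  deltas="30 0 0 0 0 0 0.004;30 0 0 0 0 0 0.004;30 0 0 0 0 0 0",
)

```text
t: 9.25
tool_pos: [0.5678, -0.091, 0.1969]
orientation: [3.142, -0.0, 1.031]
force: [0.9, 0.1, 2.6]
opening: 0.403
gripper_force: 24.9
```

```bash
python3 o.py
```

```text
9.25 [ 0.5678 -0.091   0.1969] [ 3.1416 -0.      1.0306] 59.04930963645479 [0.9254 0.0508 2.6294] [-0.0661 -0.1154  0.0555] 34.44813673818377 24.90783601999283
```

Call:
apply_moves(
  deltas="30 0 0 0 0 0 0.005;30 0 0 0 0 0 0.004;30 0 0 0 0 0 0",
)

```text
t: 9.55
tool_pos: [0.5678, -0.091, 0.1968]
orientation: [-3.142, 0.0, 1.059]
force: [-0.2, 0.1, 3.4]
opening: 0.403
gripper_force: 24.9
```

```bash
python3 o.py
```

```text
9.55 [ 0.5678 -0.091   0.1968] [-3.1415  0.      1.0589] 60.66995911628264 [-0.2256  0.0765  3.3889] [-0.0793 -0.0786  0.0137] 34.44189367173702 24.93120700120926
```

Call:
apply_moves(
  deltas="30 0 0 0 0 0 0.005;30 0 0 0 0 0 0.004;30 0 0 0 0 0 0",
)

```text
t: 9.85
tool_pos: [0.5678, -0.091, 0.1969]
orientation: [-3.142, 0.0, 1.087]
force: [-0.2, -0.3, 2.8]
opening: 0.407
gripper_force: 24.9
```

```bash
python3 o.py
```

```text
9.85 [ 0.5678 -0.091   0.1969] [-3.1416  0.      1.0872] 62.29468201710973 [-0.174  -0.3338  2.8285] [-0.1008 -0.0308  0.0589] 34.75320072545027 24.926429986953735
```

Call:
apply_moves(
  deltas="30 0 0 0 0 0 0.005;30 0 0 0 0 0 0.004;30 0 0 0 0 0 0",
)

```text
t: 10.15
tool_pos: [0.5678, -0.091, 0.1969]
orientation: [-3.142, -0.0, 1.116]
force: [-0.2, -0.8, 3.2]
opening: 0.404
gripper_force: 24.9
```

```bash
python3 o.py
```

```text
10.15 [ 0.5678 -0.091   0.1969] [-3.1416 -0.      1.1155] 63.91435077997616 [-0.2084 -0.7947  3.1864] [-0.0922 -0.0436  0.0263] 34.49231582517868 24.916040003299713
```

Call:
apply_moves(
  deltas="30 0 0 0 0 0 0.005;30 0 0 0 0 0 0.004;30 0 0 0 0 0 0",
)

```text
t: 10.45
tool_pos: [0.5678, -0.091, 0.1969]
orientation: [-3.141, 0.0, 1.144]
force: [-0.8, -0.3, 3.6]
opening: 0.402
gripper_force: 24.9
```

```bash
python3 o.py
```

```text
10.45 [ 0.5678 -0.091   0.1969] [-3.1415  0.      1.1438] 65.53538712841298 [-0.7671 -0.3078  3.5574] [-0.0719 -0.0608  0.0546] 34.33562957799952 24.913727939128876
```

Call:
apply_moves(
  deltas="30 0 0 0 0 0 0.005;30 0 0 0 0 0 0.004;30 0 0 0 0 0 0",
)

```text
t: 10.75
tool_pos: [0.5678, -0.091, 0.1969]
orientation: [-3.142, -0.0, 1.172]
force: [0.2, 0.3, 2.9]
opening: 0.4
gripper_force: 24.9
```

```bash
python3 o.py
```

```text
10.75 [ 0.5678 -0.091   0.1969] [-3.1416 -0.      1.172 ] 67.15288826065535 [0.2394 0.2629 2.9364] [-0.0504 -0.0754  0.0641] 34.13870603418192 24.92647022008896
```

Call:
apply_moves(
  deltas="30 0 0 0 0 0 0.005;30 0 0 0 0 0 0.004;30 0 0 0 0 0 0",
)

```text
t: 11.05
tool_pos: [0.5678, -0.091, 0.1969]
orientation: [-3.142, -0.0, 1.2]
force: [0.3, -0.3, 3.6]
opening: 0.405
gripper_force: 24.9
```

```bash
python3 o.py
```

```text
11.05 [ 0.5678 -0.091   0.1969] [-3.1415 -0.      1.2003] 68.77332548675291 [ 0.3248 -0.3482  3.6203] [-0.0524 -0.0535  0.0389] 34.620669341078155 24.91764485836029
```

Call:
apply_moves(
  deltas="30 0 0 0 0 0 0.005;30 0 0 0 0 0 0.004;30 0 0 0 0 0 0",
)

```text
t: 11.35
tool_pos: [0.5678, -0.091, 0.1969]
orientation: [3.142, -0.0, 1.229]
force: [0.1, 0.3, 2.6]
opening: 0.409
gripper_force: 24.9
```

```bash
python3 o.py
```

```text
11.35 [ 0.5678 -0.091   0.1969] [ 3.1415 -0.      1.2286] 70.39422714031777 [0.0617 0.287  2.6334] [-0.0141 -0.0419  0.0204] 34.96432260328367 24.92008924484253
```

Call:
apply_moves(
  deltas="30 0 0 0 0 0 0.005;30 0 0 0 0 0 0.004;30 0 0 0 0 0 0",
)

```text
t: 11.65
tool_pos: [0.5679, -0.0911, 0.1969]
orientation: [3.141, 0.0, 1.257]
force: [0.8, -1.7, 4.3]
opening: 0.401
gripper_force: 24.9
```

```bash
python3 o.py
```

```text
11.65 [ 0.5679 -0.0911  0.1969] [3.1415 0.0002 1.2568] 72.00661210632339 [ 0.8053 -1.7115  4.3168] [-0.2438 -0.0763  0.0415] 34.25756051671976 24.85193967819214
```

Call:
apply_moves(
  deltas="30 0 0 0 0 0 0.003;30 0 0 0 0 0 0",
)

```text
t: 11.85
tool_pos: [0.5679, -0.0912, 0.1969]
orientation: [3.141, 0.0, 1.266]
force: [0.3, -2.4, 2.4]
opening: 0.404
gripper_force: 24.7
```

```bash
python3 o.py
```

```text
11.85 [ 0.5679 -0.0912  0.1969] [3.1414 0.0004 1.2658] 72.52289413418792 [ 0.2845 -2.426   2.4086] [-0.4487 -0.1493 -0.0985] 34.53033579697465 24.70844328403473
```

Call:
apply_moves(
  deltas="30 0 0 0 0 0 0.003;30 0 0 0 0 0 0",
)

```text
t: 12.05
tool_pos: [0.568, -0.0914, 0.1969]
orientation: [3.141, 0.001, 1.275]
force: [0.5, -4.1, 2.1]
opening: 0.405
gripper_force: 24.7
```

```bash
python3 o.py
```

```text
12.05 [ 0.568  -0.0914  0.1969] [3.1412 0.0006 1.2751] 73.05931326011017 [ 0.467  -4.0697  2.1386] [-0.8448 -0.2367 -0.1983] 34.58691804197117 24.66801166534424
```

The stop is at about 72°: the side force and twisting moment rise steadily with each step. I'll back off a little and lift gently.

Call:
apply_moves(
  deltas="30 0 0 0 0 0 -0.005;30 0 0 0.004 0 0 0;30 0 0 0.004 0 0 0;30 0 0 0 0 0 0",
)

```text
t: 12.45
tool_pos: [0.5678, -0.091, 0.1984]
orientation: [-3.141, 0.0, 1.259]
force: [0.9, -3.4, 0.4]
opening: 0.405
gripper_force: 25.7
```

```bash
python3 o.py
```

```text
12.45 [ 0.5678 -0.091   0.1984] [-3.1414  0.0001  1.2594] 72.15685373926364 [ 0.9368 -3.3922  0.4062] [-0.8162 -0.2646 -0.0017] 34.56648017836568 25.74604332447052
```

Call:
apply_moves(
  deltas="30 0 0 0.005 0 0 0;30 0 0 0.005 0 0 0;30 0 0 0 0 0 0",
)

```text
t: 12.75
tool_pos: [0.5678, -0.0911, 0.2]
orientation: [-3.141, 0.0, 1.259]
force: [1.9, -5.1, -3.3]
opening: 0.405
gripper_force: 25.9
```

```bash
python3 o.py
```

```text
12.75 [ 0.5678 -0.0911  0.2   ] [-3.141   0.0003  1.2594] 72.15987691218207 [ 1.897  -5.0763 -3.3483] [-0.9866 -0.5484  0.0618] 34.62029336773577 25.87813675403595
```

Call:
apply_moves(
  deltas="30 0 0 -0.007 0 0 0;30 0.001 -0.003 0 0 0 0;30 0 0 0 0 0 0",
)

```text
t: 13.05
tool_pos: [0.5679, -0.0913, 0.1991]
orientation: [-3.141, -0.001, 1.26]
force: [1.5, -1.3, 1.6]
opening: 0.407
gripper_force: 26.2
```

```bash
python3 o.py
```

```text
13.05 [ 0.5679 -0.0913  0.1991] [-3.1412 -0.0006  1.2596] 72.16881148986826 [ 1.4537 -1.2867  1.5745] [-0.4245 -0.2276  0.0318] 34.72874287130901 26.177323758602142
```

Call:
apply_moves(
  deltas="30 0.0015 -0.0015 0 0 0 0;30 0 0 0.004 0 0 0;30 0 0 0.004 0 0 0;30 0 0 0 0 0 0",
)

```text
t: 13.45
tool_pos: [0.5682, -0.0917, 0.2005]
orientation: [-3.141, -0.0, 1.259]
force: [0.2, 0.3, -1.4]
opening: 0.404
gripper_force: 25.8
```

```bash
python3 o.py
```

```text
13.45 [ 0.5682 -0.0917  0.2005] [-3.141  -0.0002  1.2594] 72.16042103848842 [ 0.21    0.3026 -1.3768] [-0.0069  0.0635  0.0024] 34.469072850146034 25.842615365982056
```

Call:
apply_moves(
  deltas="30 0 0 0.006 0 0 0;30 0 0 0.006 0 0 0;30 0 0 0 0 0 0",
)

```text
t: 13.75
tool_pos: [0.5684, -0.0919, 0.2033]
orientation: [3.141, -0.0, 1.259]
force: [0.9, -0.1, -1.0]
opening: 0.406
gripper_force: 25.8
```

```bash
python3 o.py
```

```text
13.75 [ 0.5684 -0.0919  0.2033] [ 3.1414 -0.0001  1.2593] 72.1516762988314 [ 0.851  -0.081  -1.0195] [-0.0374  0.0044  0.0202] 34.67223636675301 25.844664573669434
```

Free: the reading is only the bush's own weight, about 1 N. Next I'll lift it high and carry it to the board.

Call:
apply_moves(
  deltas="30 0 0 0.1 0 0 0;30 0 0 0.17 0 0 0;30 0 0 0.16 0 0 0;30 -0.06 0.2 0 0 0 -0.045;30 -0.06 0.2 0 0 0 -0.045;30 -0.06 0.2 0 0 0 -0.045;30 -0.06 0.2 0 0 0 -0.045;30 -0.06 0.2 0 0 0 -0.045",
)

```text
t: 14.55
tool_pos: [0.5076, 0.1095, 0.2892]
orientation: [3.142, -0.0, 0.546]
force: [1.0, 0.4, -2.6]
opening: 0.401
gripper_force: 25.9
```

Call:
apply_moves(
  deltas="30 -0.06 0.2 0 0 0 -0.045;30 0 0.03 -0.2 0 0 -0.02;30 0 0 -0.2 0 0 0;30 0 0 -0.2 0 0 0;30 0 0 -0.1 0 0 0;30 0 0 0 0 0 0;30 0 0 0 0 0 0",
)

```text
t: 15.25
tool_pos: [0.4967, 0.1539, 0.1498]
orientation: [3.142, -0.0, 0.349]
force: [-0.3, 0.8, -0.8]
opening: 0.403
gripper_force: 25.9
```

```bash
python3 -c "
from h import *
w=snap('wrist','w4'); snap('scene','s4')
print(onz(w,320,300,.038,True))
"; python3 o.py
```

```text
[0.44986183 0.13107313 0.038     ]
15.35 [0.4973 0.154  0.1507] [ 3.1411 -0.0025  0.349 ] 19.9978263800331 [-0.6078  0.8326 -1.3327] [ 0.0041 -0.0036 -0.043 ] 34.88073402444006 25.86091786623001
```

View pics/w4.png

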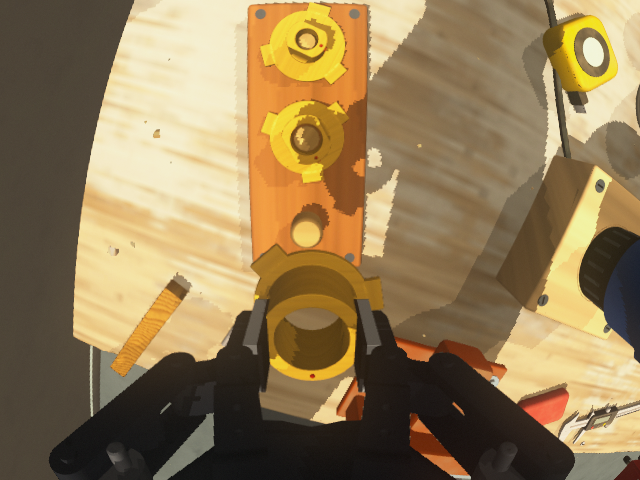

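The bush hangs in the grip with its bore at about (312,338). The dowel top is ahead of it at about (306,231), and the board is parallel to the tool.

Run:
```python
from h import *
w=load('w4'); f=w['frame']; H,S,V=cv2.split(cv2.cvtColor(f,cv2.COLOR_RGB2HSV))
print(f[231,306],f[231,275],f[210,318],hsv if 0 else (H[231,306],S[231,306],V[231,306]),(H[231,275],S[231,275],V[231,275]))
print('dowel',onz(w,306.5,231,.038,True))
# neighbour dowel tops/bush as check: board edges at v=231
for u in(249,366): print(onz(w,u,200,.018,True))
for uv in((312,336),(312,342)): print('bore', onz(w,*uv,.172,True))
m=((H>14)&(H<30)&(V>175)&(S<190)).astype(np.uint8); k=np.zeros_like(m);k[205:252,285:330]=m[205:252,285:330]
n,l,st,ce=cv2.connectedComponentsWithStats(k); i=1+np.argmax(st[1:,4]); print(st[i],ce[i],onz(w,*ce[i],.038,True))
```

```text
[242 198 100] [242 157  65] [131  75  33] (np.uint8(21), np.uint8(150), np.uint8(242)) (np.uint8(16), np.uint8(187), np.uint8(242))
dowel [0.4989121  0.15975291 0.038     ]
[0.50127133 0.20756729 0.018     ]
[0.53172869 0.12375592 0.018     ]
bore [0.50018808 0.15603568 0.172     ]
bore [0.4975162  0.15506094 0.172     ]
[290 220  31  29 637] [305.46467818 234.03924647] [0.49649645 0.15967744 0.038     ]
```

Call:
apply_moves(
  deltas="30 -0.01 0.015 -0.1 0 0 0;30 0 0 -0.15 0 0 0;30 0 0 -0.15 0 0 0;30 0 0 -0.05 0 0 0;30 0 0 0 0 0 0;30 0 0 0 0 0 0",
)

```text
t: 15.95
tool_pos: [0.4954, 0.157, 0.0606]
orientation: [3.141, -0.002, 0.349]
force: [0.2, 0.3, -1.8]
opening: 0.406
gripper_force: 25.8
```

```bash
python3 -c "
from h import *
s=snap('scene','s5')
cv2.imwrite('pics/s5c.png',cv2.resize(s['frame'][230:380,190:340],(600,600),interpolation=2)[:,:,::-1])
R=cv2.Rodrigues(np.array(s['rvec'],float))[0]
p=lambda P:cv2.projectPoints(np.array([P],float),np.array(s['rvec'],float),np.array(s['tvec'],float),np.array([[s['fx'],0,s['cx']],[0,s['fy'],s['cy']],[0,0,1]],float),None)[0].ravel()
o=monitor.get_obs()['tool_pos']
for P in([.495,.1571,.038],[o[0],o[1],o[2]-.0105],[.495,.1571,.018]): print(p(P),(p(P)-[190,230])*4)
"; python3 o.py
```

```text
[282.48618152 322.2911694 ] [369.94472609 369.16467759]
[282.19898972 316.96615414] [368.79595888 347.86461654]
[282.67899853 330.62698658] [370.7159941  402.50794632]
16.0 [0.4955 0.157  0.0608] [ 3.1411 -0.0025  0.349 ] 19.998971817567845 [-0.339  -0.3272 -0.3154] [-0.0171  0.0101  0.0135] 34.711560895515895 25.826700925827026
```

View pics/s5c.png

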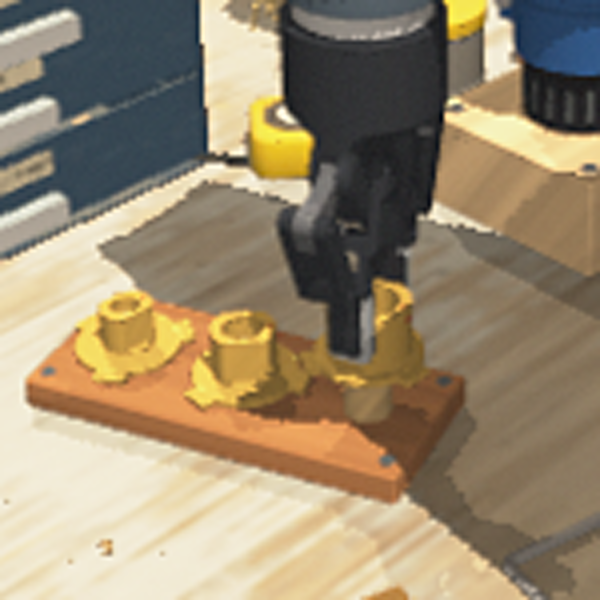

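The bush is over the dowel: in the crop the flange is centred at about column 371 and the dowel at 368. I'll lower it slowly.

Call:
apply_moves(
  deltas="30 0 0 -0.03 0 0 0;30 0 0 -0.02 0 0 0;30 0 0 -0.01 0 0 0;30 0 0 -0.01 0 0 0;30 0 0 -0.01 0 0 0;30 0 0 0 0 0 0",
)

```text
t: 16.6
tool_pos: [0.4943, 0.1568, 0.0428]
orientation: [-3.141, 0.0, 0.349]
force: [0.1, -0.1, -0.9]
opening: 0.403
gripper_force: 25.9
```

```bash
python3 o.py
```

```text
16.6 [0.4943 0.1568 0.0428] [-3.1415  0.0005  0.3491] 20.001061947258457 [ 0.1138 -0.1364 -0.9064] [-0.0509  0.0452 -0.0103] 34.406040505703444 25.863693058490753
```

Call:
apply_moves(
  deltas="30 0 0 -0.02 0 0 0;30 0 0 -0.02 0 0 0;30 0 0 -0.01 0 0 0;30 0 0 -0.006 0 0 0;30 0 0 0 0 0 0",
)

```text
t: 17.1
tool_pos: [0.4943, 0.1569, 0.0317]
orientation: [-3.141, 0.0, 0.349]
force: [0.1, 0.7, -1.7]
opening: 0.406
gripper_force: 25.9
```

```bash
python3 o.py
```

```text
17.1 [0.4943 0.1569 0.0317] [-3.1415  0.0004  0.3491] 20.002343227661754 [ 0.0507  0.7237 -1.7286] [-0.      0.0629  0.0273] 34.69810246506503 25.863328278064728
```

Call:
apply_moves(
  deltas="30 0 0 -0.006 0 0 0;30 0 0 -0.004 0 0 0;30 0 0 0 0 0 0",
)

```text
t: 17.4
tool_pos: [0.4944, 0.1569, 0.0298]
orientation: [-3.142, 0.0, 0.349]
force: [-0.2, -0.1, -0.1]
opening: 0.401
gripper_force: 25.9
```

Call:
apply_moves(
  deltas="30 0 0 -0.003 0 0 0;30 0 0 0 0 0 0",
)

```text
t: 17.6
tool_pos: [0.4945, 0.1569, 0.0294]
orientation: [3.142, -0.0, 0.349]
force: [-0.4, 0.2, 0.6]
opening: 0.403
gripper_force: 26.1
```

Call:
apply_moves(
  deltas="30 0 0 -0.003 0 0 0;30 0 0 0 0 0 0",
)

```text
t: 17.8
tool_pos: [0.4945, 0.1569, 0.0294]
orientation: [3.141, -0.001, 0.349]
force: [-2.5, 0.3, 8.9]
opening: 0.404
gripper_force: 26.9
```

Call:
apply_moves(
  deltas="30 0 0 -0.002 0 0 0;30 0 0 0 0 0 0",
)

```text
t: 18.0
tool_pos: [0.4945, 0.1569, 0.0294]
orientation: [3.141, -0.001, 0.349]
force: [-4.8, -0.5, 12.6]
opening: 0.406
gripper_force: 27.5
```

Seated: the height has stopped changing and the force is rising. I'll ease off, open and rise.

Call:
apply_moves(
  deltas="30 0 0 0.003 0 0 0;38 0 0 0 0 0 0;42 0 0 0 0 0 0;50 0 0 0 0 0 0;56 0 0 0 0 0 0;56 0 0 0 0 0 0",
)

```text
t: 18.6
tool_pos: [0.4944, 0.1569, 0.0288]
orientation: [-3.142, 0.0, 0.349]
force: [-0.3, -0.1, 0.7]
opening: 0.656
gripper_force: 0.0
```

Call:
apply_moves(
  deltas="56 0 0 0.03 0 0 0;56 0 0 0.1 0 0 0;56 0 0 0.2 0 0 0;56 0 0 0.2 0 0 0;56 0 0 0.2 0 0 0;56 0 0 0 0 0 0",
)

```text
t: 19.2
tool_pos: [0.4966, 0.1573, 0.1805]
orientation: [3.14, -0.009, 0.349]
force: [0.9, 0.5, -0.1]
opening: 0.656
gripper_force: 0.0
```

```bash
python3 -c "
from h import *
s=snap('scene','s6'); w=snap('wrist','w6')
A=cv2.resize(s['frame'][230:380,190:390],(800,600),interpolation=2)[:,:,::-1]
cv2.imwrite('pics/s6c.png',A)
"; python3 o.py
```

```text
19.3 [0.4947 0.1569 0.1759] [ 3.1411 -0.0023  0.3492] 20.0063100138882 [ 0.9635 -0.3565 -0.6727] [-0.0375 -0.0213 -0.0308] 56.151778773722945 0.0
```

View pics/s6c.png

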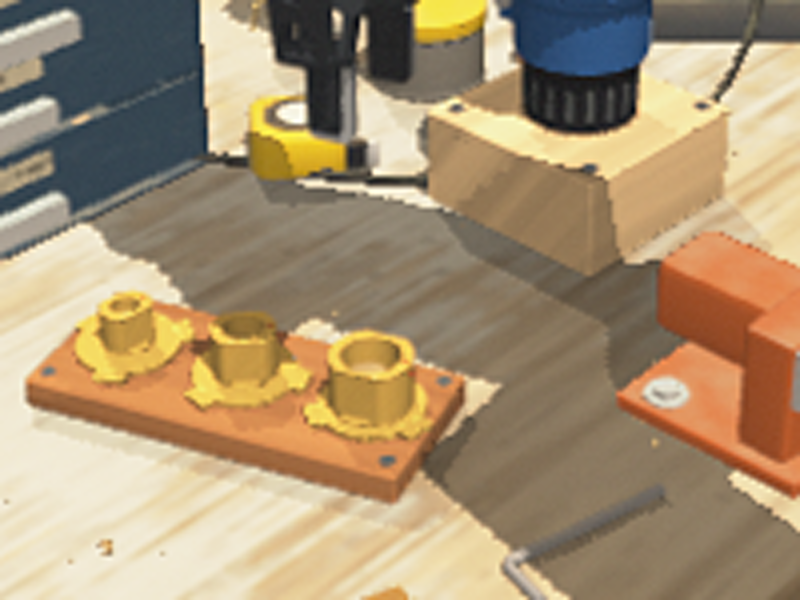

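View pics/w6.png

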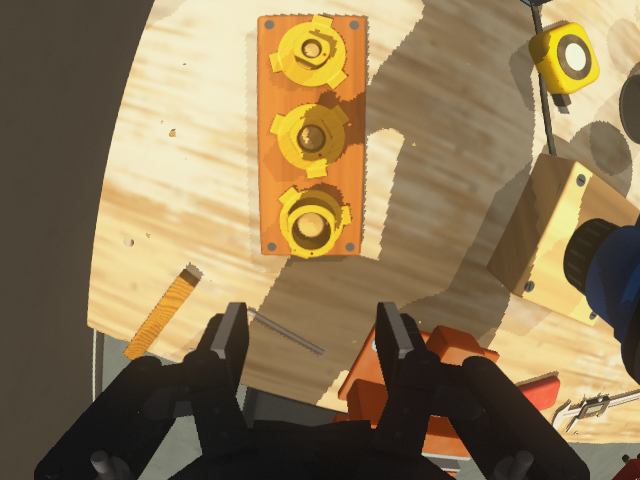

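The bush stands flat on the board around the dowel, with its flange at crop (368,415) and its bore over the dowel at (311,224) in the wrist view. The gripper is well clear, so I'm handing in.

```bash
python3 -c "
from plant import ctrl
print(ctrl.hand_in())"
```

```text
the job is handed in; nothing more can be done
None
```

The bush is out of the router and standing flange down on the board over the empty dowel, the button was left pushed in, and the job is handed in at about 19 s of the 72 s allowed; the hand-in gave no verdict.

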